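# Open the sprung lid of the engraver's cutter case

## Robot

A 6-joint arm with a two-finger parallel gripper is mounted at the origin on the work surface. World frame = base frame: x ahead of the robot, y to its left, z up, the work surface at z = 0. Lengths are in m, angles in rad, forces in N, time in s.
With the tool pointing down it reaches from about 0.375 to 0.975 m from the base axis. Payload 3.8 kg.
Tool frame: the origin (TCP) lies midway between the tips of the shut fingers; the grasp point (between the pads) lies 19 mm behind it; z points along the fingers, y is the line along which they close (so a half turn about z gives the same grasp; the last joint's range is limited). The gripper opens to 85 mm and grips with 20 to 120 N. Pads are 22 mm wide; open, the fingers measure 114 mm over their backs; the gripper's body (76 mm by 85 mm) begins 54 mm behind the grasp point. The pads swing forward as they close: fully open they stand 13 mm farther back than shut.
Start: joints at [-1.175, 0.264, 1.604, -0, 1.274, -0.037], TCP at [0.283, -0.613, 0.231] pointing down, gripper open.
Joint ranges: [-2.63, 2.63], [-0.94, 2.18], [0.31, 2.57], [-1.31, 4.45], [0, 2.66], [-2.55, 2.55]. Speed limits (rad/s): [2.57, 2.57, 3.14, 3.14, 3.14, 3.14].

## Interface

Orientations are given as a rotation vector (axis times angle).
In Python, from workcell import bot, imaging gives the robot as it stands.
- The arm moves only by the tool step_arm, never from a script. Its argument "series" is a list of rows, each an object of numbers: "grip": the closure, from -1 (fully open) to 1 (shut); "x", "y", "z": the shift along the tool's x, y, z normalised to -1 to 1, where 1 is 500 mm; "ax", "ay", "az": the turn, a rotation vector about the tool's x, y, z normalised to -1 to 1, where 1 is 30 degrees. A call has 1 to 12 rows; each row is the pose to reach, as a shift and turn from the pose commanded when the call began, along the tool's axes at that moment; what a row does not reach only later rows make up. A row lasts 1/10 s, in which the tool goes at most 50 mm and 8.59 degrees, less where a joint would pass 70% of its speed; a pose out of reach is approached as far as the arm can. A call with a number of a shift or a turn outside -1 to 1 is refused whole. A call with a gripper value outside its range is refused whole. The fingers move at their own pace and stop on an object; "force" is the grip in N (left out, the last holds). Time passes only in rows, so rows that repeat a pose let the fingers close. It gives the time, the measured TCP pose, the force, the opening and the grip force at its end, in the units of the state.
- bot.read_state(): the state, without advancing time (a new reading comes with each control period).
- imaging.read_camera(name): name is "scene" or "top" or "wrist"; returns a dict with "img" (400x640x3 uint8, red, green, blue), "fx", "fy", "cx", "cy" (pixels), "k1" (the pictures are not rectified: a ray, as slopes to the right and down, at radius r is drawn at 1 + k1 r^2 times it, then the intrinsics apply), "R" (3x3) and "t" (3): a world point X has camera coordinates R X + t. Camera axes: x right, y down, z forward; pixel columns grow to the right and rows downward; lengths in m; the calibration is good to about 2 mm. A picture is of the moment at which its call begins. There is no depth.
- bot.finish_job(): hands the job in; it is judged then, once.
The state is a dict: "time": time; "q": joint angles; "joint_vel": joint speeds; "joint_torque": joint torques, N m; "tool_pos": TCP position; "tcp_rot": TCP orientation; "wrist_force": force on the tool from outside, world axes, zero at the start; "torque": the same for the moment, N m; "width": opening from 0.0 (shut) to 1.0 (fully open); "grip_force": force on a finger pad.
Only numpy, scipy, OpenCV 4.12 (cv2) and the standard library are available. Lean on these libraries where they do the work, as an engineer would, in place of code of your own. Each camera call takes 0.05 s, during which the arm holds its last target. There are 200 camera calls.

## Task

Open the blue-lidded cutter case: gently press down its red release tab so that the sprung lid pops up, then push the lid up and back with a fingertip until it is fully open against its stop. Leave the orange-lidded case shut, and leave everything else on the table standing where it is: nothing is to be picked up. Finish clear of everything.

Things in the scene. Friction and masses are not known exactly. Their poses are not given: they have to be found in the camera images.
- case_blue: The cutter case to open: grey box with a BLUE lid and a red tab, screwed to the table, 85 mm deep (x) by 120 wide (y), 45 high. Origin: centre of its underside, on the table. Its front, with the tab, is its -x side (facing the robot within 20 degrees of yaw); the hinge is along its +x top edge. Shut, the lid's top is 50.5 mm above the table, the tab's hook 54.5. Side feet, 4 high, stick out 13.
- tab_blue_press (a point): Pressing point on top of the blue-lidded case's red tab: a level paddle, 34 mm wide (y), 4 thick, in the middle of the case's front. Its top face is 39 mm above the table and runs from 48.5 to 86.5 mm in front (-x) of the case's origin; this point is at 74.5. It pivots at the case wall, together with an upright hook that holds the lid's front edge. Press it down from above.
- tab_blue (a joint): Angle of the release tab of the blue-lidded case: 0 at rest, grows as the paddle is pressed down, stops at 0.45 rad. The hook lets go of the lid at about 0.27 rad (the pressing point some 6 to 7 mm lower); full travel lowers that point 11 mm. Sprung: 2 to 5 N is enough, and it returns when let go.
- lid_blue_edge (a point): Middle of the lower front edge of the blue lid (moves with it; 59 mm above the hinge once popped up). The lid is a plate 85 mm long from hinge to edge, 118 wide, 5 thick, of slippery plastic. Pushing this edge in the case's +x with the side of a finger, once the lid has lifted, swings it up and back; follow it upwards as it swings.
- lid_blue_hinge (a point): Middle of the blue lid's hinge line, atop the case's back wall, 42.5 mm behind (+x of) the case's origin and 45.5 mm above the table. The line runs along the case's y; the lid's underside lies in a plane through it. The spring pin, 8 mm across, 25 mm in front of this line, stands 20 mm above the case's rim once the lid is up.
- lid_blue (a joint): Angle of the blue lid: 0 shut and level, 1.57 upright, 1.85 rad fully open at its stop, leaning back. The tab's hook holds it shut; once released, a spring pin lifts it in under a second to 0.76 rad, where it rests. Then it takes a light push, under 3 N at the edge; below about 1.2 rad it sinks back to 0.76, above that the stiff hinge keeps it where it is left: push it right to the stop.
- case_orange: A second case of the same make and size, with an ORANGE lid and a red tab of its own, also screwed to the table. To be left shut. Origin and axes as for the blue-lidded case.
- lid_orange (a joint): Opening angle of the orange lid: 0 shut. It must stay shut.
- bit_tube: Loose plastic cutter tube, 21 mm across, 59 mm tall, pale with a green cap, standing to one side of the blue-lidded case. Origin: centre of its underside.
- collet_nut: Loose brass collet nut, 28 mm across, 24 mm tall, standing to one side of the orange-lidded case. Origin: centre of its underside.
- screw_jar: Loose jar of screws with a steel cap, 54 mm across, 70 mm tall, behind and between the cases. Origin: centre of its underside.
- mug: Loose white mug, 76 mm across, 90 mm tall, handle on its +y side. Origin: centre of its underside.
- screwdriver: Loose screwdriver, 170 mm long, lying flat along its x axis (handle towards -x), under 35 mm high. Origin: underside, about its middle.
- wrench: Loose small wrench, 150 mm long, lying flat along its x axis, under 25 mm high. Origin: underside, about its middle.
- blank: Loose aluminium engraving blank, 60 x 45 x 12 mm, lying flat. Origin: centre of its underside.

How it is judged:
On the way, in this order (a step that is already met when the one before it is completed fails the run):
1. the red tab of the blue-lidded case is pressed down (value of joint tab_blue above 0.2 rad).
2. the blue lid has popped up (value of joint lid_blue above 0.4 rad), for 0.1 s.
3. the blue lid is pushed fully open (value of joint lid_blue above 1.7 rad), for 0.2 s.
At the end, for the whole second after the job is handed in: The blue lid stands open past 1.70 rad (stop at 1.85) and at rest, its tab is let go, the orange lid is shut (under 0.1 rad), and every loose thing is within 30 mm of where it stood (value of joint lid_blue above 1.7 rad and velocity of joint lid_blue between -0.1 and 0.1 rad/s and value of joint each of tab_blue, lid_orange below 0.1 rad and distance of each of bit_tube, collet_nut, screw_jar, mug, screwdriver, wrench, blank from where it was at the start of the episode below 0.03 m); the robot touches nothing.
It fails at once if the orange lid opens (over 0.1 rad) (value of joint lid_orange above 0.1 rad).
It fails at once if the blue-lidded case is handled roughly (over 50 N) (contact force between case_blue and the fingers above 50 N).
It fails at once if a loose thing is picked up, carried or knocked away (over 30 mm) (distance of any of bit_tube, collet_nut, screw_jar, mug, screwdriver, wrench, blank from where it was at the start of the episode above 0.03 m).
It also fails if it takes over 32 s, if anything falls off the work surface, if the arm or the gripper's body presses on something with over 40 N, if the wrist force passes 120 N, or if a joint passes its speed limit or range.

## Working session

There is one attempt and no reset: what is moved stays moved. The work goes in short steps, Python scripts to look and compute and a tool call to move; the robot and the scene stay as the last step left them, time stands still between calls to the robot, and variables do not carry over. Pictures are saved under pics/ and viewed, at most 10 in all, crops included, and the job is handed in when it is done.

Besides the shell and the picture viewer there is one more tool, called after "Request:" as name([rows], argument=value, ...), one row to a line, values as JSON. step_arm: Moves the arm, as the interface text tells. Scaled input: -1 to 1 covers 500 mm each way for a shift and 30 degrees each way for a turn. Its arguments: {"type":"object","properties":{"series":{"type":"array","items":{"type":"object","properties":{"grip":{"type":"number"},"x":{"type":"number","minimum":-1,"maximum":1},"y":{"type":"number","minimum":-1,"maximum":1},"z":{"type":"number","minimum":-1,"maximum":1},"ax":{"type":"number","minimum":-1,"maximum":1},"ay":{"type":"number","minimum":-1,"maximum":1},"az":{"type":"number","minimum":-1,"maximum":1}}}},"force":{"type":"number"}},"required":["series"]}

```bash
mkdir -p pics; python3 - <<'E'
from workcell import bot, imaging
import cv2,pickle
d={}
for n in("scene","top"):
    c=imaging.read_camera(n);d[n]=c;cv2.imwrite(f"pics/{n}.png",c["img"][:,:,::-1])
    print(n,c["fx"],c["k1"],c["R"],c["t"])
pickle.dump(d,open("c.pkl","wb"));s=bot.read_state();print(s["time"],s["tool_pos"],s["tcp_rot"],s["width"])
E
```

```text
scene 385.9217201064248 -0.03625906406566941 [[ 0.53160297  0.84697421 -0.00574273]
 [ 0.60126752 -0.3821433  -0.70174345]
 [-0.59655315  0.36959598 -0.71240659]] [-0.30473011 -0.30935325  1.37861831]
top 462.3441239601452 0.03790787354023265 [[ 0.009881   -0.9998016  -0.01729537]
 [-0.98408931 -0.00665431 -0.17754988]
 [ 0.17739957  0.01877456 -0.98395981]] [0.00175705 0.5568656  1.39510395]
0.1 [ 0.28284194 -0.61214335  0.23005588] [-3.06632432e+00 -6.74160829e-01  6.20454536e-04] 1.0021291647781265
```

View pics/top.png

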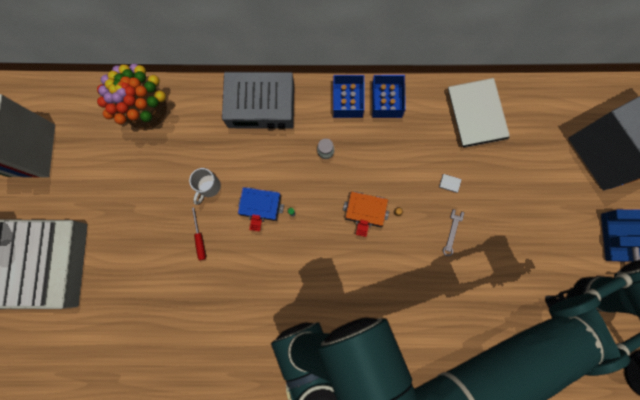

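View pics/scene.png

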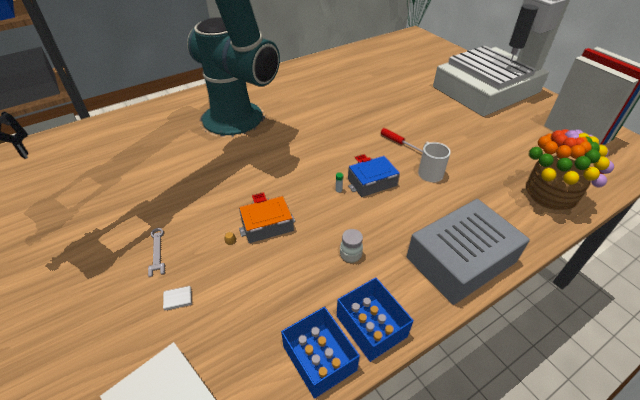

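Top view: blue lid near (260,204), its tab at (256,223), tube at (292,212), mug at (203,183), screwdriver at (199,235). The orange case is at (366,208).

```bash
cat > h.py <<'E'
import numpy as np,cv2
def ray(c,px):
    px=np.atleast_2d(px).astype(float)
    K=np.array([[c["fx"],0,c["cx"]],[0,c["fy"],c["cy"]],[0,0,1]])
    u=cv2.undistortPoints(px[:,None],K,np.array([c["k1"],0,0,0.]))[:,0]
    R=np.array(c["R"]);t=np.array(c["t"])
    return -R.T@t,np.c_[u,np.ones(len(u))]@R
def plane(c,px,z):
    o,d=ray(c,px);return o+d*((z-o[2])/d[:,2])[:,None]
def proj(c,X):
    K=np.array([[c["fx"],0,c["cx"]],[0,c["fy"],c["cy"]],[0,0,1]])
    return cv2.projectPoints(np.atleast_2d(X).astype(float),cv2.Rodrigues(np.array(c["R"]))[0],np.array(c["t"]),K,np.array([c["k1"],0,0,0.]))[0][:,0]
def mask(c,h0,h1,s=130,v=60):
    hsv=cv2.cvtColor(c["img"],cv2.COLOR_RGB2HSV)
    if h0>h1: return cv2.inRange(hsv,(h0,s,v),(180,255,255))|cv2.inRange(hsv,(0,s,v),(h1,255,255))
    return cv2.inRange(hsv,(h0,s,v),(h1,255,255))
def blobs(m,n=15):
    cs=cv2.findContours(m,cv2.RETR_EXTERNAL,cv2.CHAIN_APPROX_NONE)[0]
    return sorted([k[:,0] for k in cs if cv2.contourArea(k)>n],key=lambda k:-cv2.contourArea(k.astype(np.int32)))
E
python3 - <<'E'
import pickle;from h import *
c=pickle.load(open("c.pkl","rb"))["top"]
for n,a,z,s in(("blue",(105,130),.0505,110),("red",(172,6),.039,150),("green",(45,85),.059,80),("orange",(7,18),.0505,200)):
    for k in blobs(mask(c,*a,s))[:8]:
        p=plane(c,k,z)[:,:2]
        if not(.3<p[:,0].mean()<.8 and -.3<p[:,1].mean()<.5):continue
        r=cv2.minAreaRect((p*1000).astype(np.float32))
        print(n,k.mean(0).round(),np.round(r[0],1),np.round(r[1],1),round(r[2],1))
print(plane(c,[[203,183],[198,212],[195,232],[204,258],[326,150]],.03)[:,:2].round(3))
E
```

```text
blue [259. 203.] [541.5 209.8] [120.1  86.5] 81.4
red [199. 246.] [406.8 391.1] [82.7 24.3] 13.6
red [362. 228.] [ 468.4 -112.5] [35.3 49.4] 76.4
red [255. 223.] [481.2 220. ] [33.7 47.1] 83.9
green [291. 211.] [515.9 109.4] [18.9 15.5] 1.3
orange [366. 208.] [ 527.4 -125.8] [114.4  82.2] 78.0
[[0.609 0.394]
 [0.515 0.404]
 [0.452 0.41 ]
 [0.371 0.377]
 [0.72  0.002]]
```

```bash
cat >> h.py <<'E'
from scipy.spatial.transform import Rotation as Ro
O=np.array([.5415,.2098]);YAW=-8.8
def case(x,y,z):
    a=np.deg2rad(YAW);return np.r_[O+[x*np.cos(a)-y*np.sin(a),x*np.sin(a)+y*np.cos(a)],z]
def row(p,yaw,s,tilt=0):
    R0=Ro.from_rotvec(s["tcp_rot"])
    R1=Ro.from_euler("z",yaw,degrees=True)*Ro.from_euler("y",tilt,degrees=True)*Ro.from_rotvec([np.pi,0,0])
    print("row",(R0.inv().apply(p-s["tool_pos"])/.5).round(3),(np.rad2deg((R0.inv()*R1).as_rotvec())/30).round(3))
E
python3 - <<'E'
from h import *;from workcell import bot
s=bot.read_state()
print(case(-77,0,.2));row(np.array([.42,-.2,.23]),YAW,s);row(case(-77,0,.2),YAW,s)
E
```

```text
[-75.55208537  11.98970939   0.2       ]
row [ 0.595 -0.633  0.001] [-4.00e-03  1.00e-03  1.12e+00]
row [-127.112  -86.496    0.233] [-4.00e-03  1.00e-03  1.12e+00]
```

```bash
sed -i 's/    a=np.deg2rad(YAW);return/    x,y=x\/1000,y\/1000;a=np.deg2rad(YAW);return/' h.py; python3 - <<'E'
from h import *
print(case(-77,0,.2))
E
```

```text
[0.46540641 0.22157991 0.2       ]
```

Request:
step_arm([
  {"grip":1,"x":0.595,"y":-0.633,"z":0,"az":0.9},
  {"grip":1,"x":0.595,"y":-0.633,"z":0,"az":0.9},
  {"grip":1,"x":0.595,"y":-0.633,"z":0,"az":0.9},
  {"grip":1,"x":0.595,"y":-0.633,"z":0,"az":0.9},
  {"grip":1,"x":0.595,"y":-0.633,"z":0,"az":0.9},
  {"grip":1,"x":0.595,"y":-0.633,"z":0,"az":0.9},
  {"grip":1,"x":0.595,"y":-0.633,"z":0,"az":0.9},
  {"grip":1,"x":0.595,"y":-0.633,"z":0,"az":0.9},
  {"grip":1,"x":0.595,"y":-0.633,"z":0,"az":0.9},
  {"grip":1,"x":0.595,"y":-0.633,"z":0,"az":0.9},
])

```text
validation failed for argument at $.se...
```

Request:
step_arm([
  {"grip":1,"x":0.1,"y":-0.1,"z":0,"ax":0,"ay":0,"az":0.1},
])

```text
time: 0.2
tool_pos: [0.2987, -0.569, 0.2298]
tcp_rot: [3.085, 0.586, -0.002]
wrist_force: [0.8, 1.7, 0.3]
width: 0.858
grip_force: 0.0
```

```bash
python3 - <<'E'
from h import *;from workcell import bot
s=bot.read_state();row(np.array([.42,-.15,.23]),YAW,s)
E
```

```text
row [ 0.533 -0.691 -0.002] [0.002 0.003 1.01 ]
```

Request:
step_arm([
  {"grip":1,"x":0.53,"y":-0.69,"z":0,"ax":0,"ay":0,"az":1},
  {"grip":1,"x":0.53,"y":-0.69,"z":0,"ax":0,"ay":0,"az":1},
  {"grip":1,"x":0.53,"y":-0.69,"z":0,"ax":0,"ay":0,"az":1},
  {"grip":1,"x":0.53,"y":-0.69,"z":0,"ax":0,"ay":0,"az":1},
  {"grip":1,"x":0.53,"y":-0.69,"z":0,"ax":0,"ay":0,"az":1},
  {"grip":1,"x":0.53,"y":-0.69,"z":0,"ax":0,"ay":0,"az":1},
  {"grip":1,"x":0.53,"y":-0.69,"z":0,"ax":0,"ay":0,"az":1},
  {"grip":1,"x":0.53,"y":-0.69,"z":0,"ax":0,"ay":0,"az":1},
  {"grip":1,"x":0.53,"y":-0.69,"z":0,"ax":0,"ay":0,"az":1},
  {"grip":1,"x":0.53,"y":-0.69,"z":0,"ax":0,"ay":0,"az":1},
  {"grip":1,"x":0.53,"y":-0.69,"z":0,"ax":0,"ay":0,"az":1},
])

```text
time: 1.3
tool_pos: [0.4182, -0.1465, 0.231]
tcp_rot: [3.133, -0.221, -0.001]
wrist_force: [0.7, 0.3, -0.2]
width: 0.002
grip_force: 0.0
```

```bash
python3 - <<'E'
from h import *;from workcell import bot
s=bot.read_state();print(s["time"],s["tool_pos"],s["q"]);row(case(-85,0,.2),YAW,s)
E
```

```text
1.3 [ 0.41817455 -0.14654761  0.23100995] [-3.92788730e-01 -1.87780358e-01  2.07235088e+00 -6.77829130e-04
  1.25737270e+00  1.31877896e+00]
row [-0.026 -0.742  0.062] [0.001 0.001 0.025]
```

Request:
step_arm([
  {"grip":1,"x":-0.026,"y":-0.742,"z":0.06,"ax":0,"ay":0,"az":0.025},
  {"grip":1,"x":-0.026,"y":-0.742,"z":0.06,"ax":0,"ay":0,"az":0.025},
  {"grip":1,"x":-0.026,"y":-0.742,"z":0.06,"ax":0,"ay":0,"az":0.025},
  {"grip":1,"x":-0.026,"y":-0.742,"z":0.06,"ax":0,"ay":0,"az":0.025},
  {"grip":1,"x":-0.026,"y":-0.742,"z":0.06,"ax":0,"ay":0,"az":0.025},
  {"grip":1,"x":-0.026,"y":-0.742,"z":0.06,"ax":0,"ay":0,"az":0.025},
  {"grip":1,"x":-0.026,"y":-0.742,"z":0.06,"ax":0,"ay":0,"az":0.025},
  {"grip":1,"x":-0.026,"y":-0.742,"z":0.06,"ax":0,"ay":0,"az":0.025},
  {"grip":1,"x":-0.026,"y":-0.742,"z":0.06,"ax":0,"ay":0,"az":0.025},
  {"grip":1,"x":-0.026,"y":-0.742,"z":0.06,"ax":0,"ay":0,"az":0.025},
  {"grip":1,"x":-0.026,"y":-0.742,"z":0.06,"ax":0,"ay":0,"az":0.025},
])

```text
time: 2.4
tool_pos: [0.4587, 0.2201, 0.2011]
tcp_rot: [3.131, -0.248, -0.001]
wrist_force: [0.7, 1.2, 0.5]
width: 0.004
grip_force: 0.0
```

```bash
python3 - <<'E'
from h import *;from workcell import bot,imaging
c=imaging.read_camera("wrist");cv2.imwrite("pics/w1.png",c["img"][:,:,::-1])
s=bot.read_state();print(s["time"],s["tool_pos"],s["q"])
for n,a,z,sa in(("blue",(105,130),.0505,110),("red",(172,6),.039,150),("green",(45,85),.059,80)):
    for k in blobs(mask(c,*a,sa),200)[:4]:
        p=plane(c,k,z)[:,:2]
        r=cv2.minAreaRect((p*1000).astype(np.float32))
        print(n,k.mean(0).round(),k.min(0),k.max(0),np.round(r[0],1),np.round(r[1],1),round(r[2],1))
row(case(-77,0,.06),YAW,s)
E
```

```text
2.45 [0.4586666  0.22015421 0.20120569] [ 3.98886816e-01 -3.05354416e-02  1.98769912e+00 -5.34070805e-04
  1.18482582e+00  2.12853518e+00]
blue [318.  98.] [254  53] [380 146] [540.7 209.3] [116.7  83.5] 81.6
red [185. 241.] [161 209] [208 274] [415.4 380.8] [80.7 25.8] 13.2
red [319. 166.] [303 144] [335 187] [477.6 218.3] [33.7 45.1] 80.9
red [629. 135.] [613 113] [639 152] [ 462.3 -109.9] [31.2 39.5] 78.9
green [428. 111.] [417 100] [440 121] [515.7 108.7] [19.3 20.4] 10.1
row [ 0.013 -0.005  0.282] [ 0.001  0.    -0.01 ]
```

View pics/w1.png

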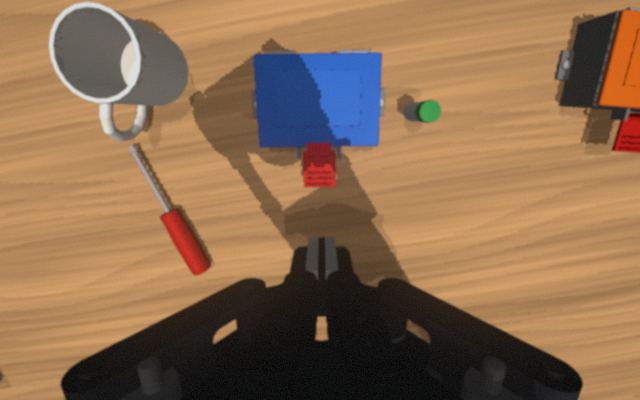

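The wrist view agrees with the top view: the blue lid fills (254–380, 53–146), the tab is at (319,166), and nothing lies under the fingers' path.

Request:
step_arm([
  {"grip":1,"x":0.013,"y":-0.005,"z":0.1,"ax":0,"ay":0,"az":0},
  {"grip":1,"x":0.013,"y":-0.005,"z":0.2,"ax":0,"ay":0,"az":0},
  {"grip":1,"x":0.013,"y":-0.005,"z":0.26,"ax":0,"ay":0,"az":0},
  {"grip":1,"x":0.013,"y":-0.005,"z":0.3,"ax":0,"ay":0,"az":0},
  {"grip":1,"x":0.013,"y":-0.005,"z":0.31,"ax":0,"ay":0,"az":0},
  {"grip":1,"x":0.013,"y":-0.005,"z":0.31,"ax":0,"ay":0,"az":0},
])

```text
time: 3.05
tool_pos: [0.465, 0.2222, 0.046]
tcp_rot: [3.131, -0.248, -0.002]
wrist_force: [-0.1, 0.3, 0.3]
width: -0.001
grip_force: 0.0
```

Request:
step_arm([
  {"grip":1,"x":0,"y":0,"z":0.006,"ax":0,"ay":0,"az":0},
  {"grip":1,"x":0,"y":0,"z":0.012,"ax":0,"ay":0,"az":0},
  {"grip":1,"x":0,"y":0,"z":0.018,"ax":0,"ay":0,"az":0},
  {"grip":1,"x":0,"y":0,"z":0.022,"ax":0,"ay":0,"az":0},
  {"grip":1,"x":0,"y":0,"z":0.022,"ax":0,"ay":0,"az":0},
])

```text
time: 3.55
tool_pos: [0.4662, 0.2238, 0.0359]
tcp_rot: [-3.131, 0.245, -0.003]
wrist_force: [0.8, 0.2, 2.1]
width: 0.002
grip_force: 0.9
```

Contact at z≈0.036, 2 N. Continuing to about z=0.029.

Request:
step_arm([
  {"grip":1,"x":0,"y":0,"z":0.004,"ax":0,"ay":0,"az":0},
  {"grip":1,"x":0,"y":0,"z":0.008,"ax":0,"ay":0,"az":0},
  {"grip":1,"x":0,"y":0,"z":0.012,"ax":0,"ay":0,"az":0},
  {"grip":1,"x":0,"y":0,"z":0.015,"ax":0,"ay":0,"az":0},
  {"grip":1,"x":0,"y":0,"z":0.015,"ax":0,"ay":0,"az":0},
  {"grip":1,"x":0,"y":0,"z":0.015,"ax":0,"ay":0,"az":0},
])

```text
time: 4.15
tool_pos: [0.466, 0.2239, 0.029]
tcp_rot: [-3.131, 0.245, -0.002]
wrist_force: [-0.7, -0.3, 11.6]
width: 0.0
grip_force: 5.3
```

```bash
python3 - <<'E'
from h import *;from workcell import bot,imaging
c=imaging.read_camera("scene");i=cv2.resize(c["img"][120:220,300:460,::-1],None,fx=4,fy=4);cv2.imwrite("pics/s2.png",i)
s=bot.read_state();print(s["time"],s["tool_pos"],s["wrist_force"])
E
```

```text
4.2 [0.46601286 0.22383412 0.02901833] [-0.81750628 -1.0156601  10.45936067]
```

View pics/s2.png

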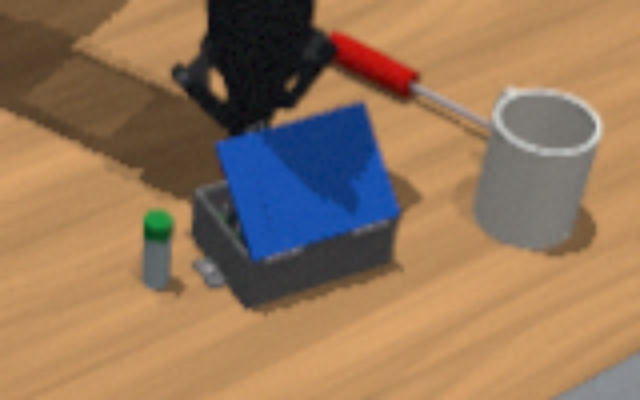

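The lid (218–398, 105–260 in the crop) has popped up to its rest angle, and the tube and mug are undisturbed. Next I raise the tool to z≈0.085 and push.

Request:
step_arm([
  {"grip":1,"x":-0.004,"y":0,"z":-0.03,"ax":0,"ay":0,"az":0},
  {"grip":1,"x":-0.004,"y":0,"z":-0.08,"ax":0,"ay":0,"az":0},
  {"grip":1,"x":-0.004,"y":0,"z":-0.11,"ax":0,"ay":0,"az":0},
  {"grip":1,"x":-0.004,"y":0,"z":-0.11,"ax":0,"ay":0,"az":0},
])

```text
time: 4.6
tool_pos: [0.4641, 0.2243, 0.0848]
tcp_rot: [-3.13, 0.245, -0.004]
wrist_force: [0.8, 0.2, 0.5]
width: -0.002
grip_force: 0.0
```

Request:
step_arm([
  {"grip":1,"x":0.04,"y":0,"z":0,"ax":0,"ay":0,"az":0},
  {"grip":1,"x":0.07,"y":0,"z":0,"ax":0,"ay":0,"az":0},
  {"grip":1,"x":0.086,"y":0,"z":0,"ax":0,"ay":0,"az":0},
  {"grip":1,"x":0.1,"y":0,"z":0,"ax":0,"ay":0,"az":0},
  {"grip":1,"x":0.115,"y":0,"z":-0.004,"ax":0,"ay":0,"az":0},
  {"grip":1,"x":0.13,"y":0,"z":-0.008,"ax":0,"ay":0,"az":0},
  {"grip":1,"x":0.13,"y":0,"z":-0.008,"ax":0,"ay":0,"az":0},
])

```text
time: 5.3
tool_pos: [0.5289, 0.2136, 0.0873]
tcp_rot: [-3.132, 0.246, -0.003]
wrist_force: [-0.3, -0.2, 0.2]
width: -0.0
grip_force: 0.0
```

Request:
step_arm([
  {"grip":1,"x":0.016,"y":0,"z":-0.004,"ax":0,"ay":0,"az":0},
  {"grip":1,"x":0.032,"y":0,"z":-0.008,"ax":0,"ay":0,"az":0},
  {"grip":1,"x":0.048,"y":0,"z":-0.012,"ax":0,"ay":0,"az":0},
  {"grip":1,"x":0.064,"y":0,"z":-0.016,"ax":0,"ay":0,"az":0},
  {"grip":1,"x":0.08,"y":0,"z":-0.02,"ax":0,"ay":0,"az":0},
  {"grip":1,"x":0.09,"y":0,"z":-0.024,"ax":0,"ay":0,"az":0},
  {"grip":1,"x":0.1,"y":0,"z":-0.024,"ax":0,"ay":0,"az":0},
  {"grip":1,"x":0.1,"y":0,"z":-0.024,"ax":0,"ay":0,"az":0},
])

```text
time: 6.1
tool_pos: [0.5777, 0.2057, 0.099]
tcp_rot: [-3.132, 0.246, -0.001]
wrist_force: [0.8, 0.2, -0.4]
width: 0.0
grip_force: 0.0
```

```bash
python3 - <<'E'
from h import *;from workcell import bot,imaging
c=imaging.read_camera("scene");i=cv2.resize(c["img"][100:220,300:460,::-1],None,fx=4,fy=4);cv2.imwrite("pics/s3.png",i)
s=bot.read_state();print(s["time"],s["tool_pos"],s["wrist_force"])
E
```

```text
6.15 [0.57715887 0.20573571 0.09875333] [-0.1905942   0.77947771  0.13692972]
```

View pics/s3.png

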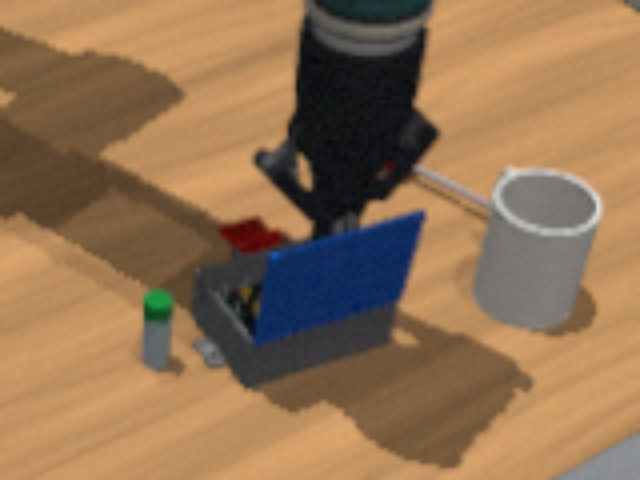

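The lid (255–425, 215–340 in the crop) is about upright, just short of its stop. The last bit goes in small steps.

Request:
step_arm([
  {"grip":1,"x":0.006,"y":0,"z":0,"ax":0,"ay":0,"az":0},
  {"grip":1,"x":0.012,"y":0,"z":0,"ax":0,"ay":0,"az":0},
  {"grip":1,"x":0.018,"y":0,"z":0,"ax":0,"ay":0,"az":0},
  {"grip":1,"x":0.022,"y":0,"z":0,"ax":0,"ay":0,"az":0},
  {"grip":1,"x":0.022,"y":0,"z":0,"ax":0,"ay":0,"az":0},
])

```text
time: 6.65
tool_pos: [0.5881, 0.2041, 0.0989]
tcp_rot: [-3.132, 0.245, -0.001]
wrist_force: [-0.2, -0.6, -1.1]
width: 0.0
grip_force: 0.0
```

Request:
step_arm([
  {"grip":1,"x":0.004,"y":0,"z":0,"ax":0,"ay":0,"az":0},
  {"grip":1,"x":0.006,"y":0,"z":0,"ax":0,"ay":0,"az":0},
  {"grip":1,"x":0.006,"y":0,"z":0,"ax":0,"ay":0,"az":0},
])

```text
time: 6.95
tool_pos: [0.589, 0.2039, 0.0986]
tcp_rot: [3.132, -0.245, -0.006]
wrist_force: [-5.4, 1.1, 4.1]
width: 0.0
grip_force: 3.1
```

The push force rose to 5 N with the tool stalled, so the lid is at its stop. Backing off and up.

Request:
step_arm([
  {"grip":1,"x":-0.02,"y":0,"z":0,"ax":0,"ay":0,"az":0},
  {"grip":1,"x":-0.08,"y":0,"z":0,"ax":0,"ay":0,"az":0},
  {"grip":1,"x":-0.16,"y":0,"z":-0.05,"ax":0,"ay":0,"az":0},
  {"grip":1,"x":-0.22,"y":0,"z":-0.13,"ax":0,"ay":0,"az":0},
  {"grip":1,"x":-0.24,"y":0,"z":-0.22,"ax":0,"ay":0,"az":0},
  {"grip":1,"x":-0.24,"y":0,"z":-0.26,"ax":0,"ay":0,"az":0},
  {"grip":1,"x":-0.24,"y":0,"z":-0.26,"ax":0,"ay":0,"az":0},
  {"grip":1,"x":-0.24,"y":0,"z":-0.26,"ax":0,"ay":0,"az":0},
])

```text
time: 7.75
tool_pos: [0.4721, 0.2224, 0.2289]
tcp_rot: [-3.132, 0.245, -0.002]
wrist_force: [-0.1, 0.1, -0.6]
width: 0.002
grip_force: 0.0
```

```bash
python3 - <<'E'
from h import *;from workcell import bot,imaging
c=imaging.read_camera("scene");i=cv2.resize(c["img"][100:260,210:460,::-1],None,fx=3,fy=3);cv2.imwrite("pics/s4.png",i)
s=bot.read_state();print(s["time"],s["tool_pos"],s["wrist_force"])
for a in (1.2,1.57,1.7,1.85):
    print(a,[((proj(c,case(42.5-85*np.cos(a),y,.0455+.085*np.sin(a)))[0]-[210,100])*3).round() for y in(59,-59)])
E
```

```text
7.8 [0.47143189 0.22198877 0.22753723] [-0.38340642 -0.90360932 -1.51739731]
1.2 [array([562., 135.]), array([447., 168.])]
1.57 [array([581., 149.]), array([464., 183.])]
1.7 [array([588., 157.]), array([470., 191.])]
1.85 [array([595., 167.]), array([477., 202.])]
```

View pics/s4.png

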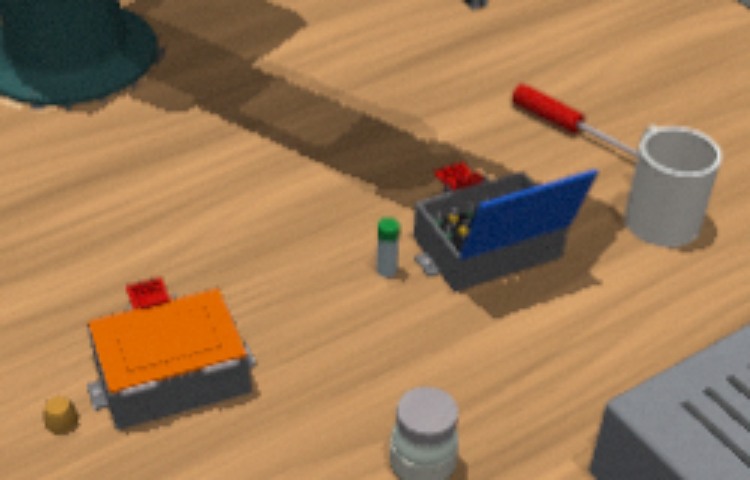

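The lid's top corners are at about (597,171) and (477,205), which matches the 1.85 rad prediction of (595,167) and (477,202). Everything else is in place and the arm is clear.

```bash
python3 -c "
from workcell import bot
print(bot.finish_job())"
```

```text
the job is handed in; nothing more can be done
None
```

The blue lid is open against its stop (about 1.85 rad by the last picture), the orange case is still shut, nothing else looks moved, and the job was handed in at about 8 s with the arm clear; no verdict was returned.

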